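# Plant the bench loupe in its hidden socket

### The arm

A 7-joint arm with a two-finger parallel gripper is mounted at the origin on the work surface. World frame = base frame: x ahead of the robot, y to its left, z up, the work surface at z = 0. Lengths are in mm, angles in rad, forces in N, time in s.
With the tool pointing down it reaches from about 400 to 875 mm from the base axis. Payload 4.4 kg.
Tool frame: the origin (TCP) lies midway between the tips of the shut fingers; the grasp point (between the pads) lies ctrl.grip_depth behind it (ctrl.grip_depth is the distance from the TCP to the grasp point, in mm); z points along the fingers, y is the line along which they close (so a half turn about z gives the same grasp; the last joint's range is limited). The gripper opens to 85 mm and grips with 20 to 120 N. Pads are 22 mm wide; open, the fingers measure 114 mm over their backs; the gripper's body (76 mm by 85 mm) begins 54 mm behind the grasp point. The pads swing forward as they close: fully open they stand 13 mm farther back than shut.
Start: joints at [1.041, 0.628, 0.038, 1.517, -0.027, 0.996, -0.02], TCP at [290.806, -581.335, 231.313] pointing down, gripper open.
Joint ranges: [-3.06, 3.06], [-0.37, 2.12], [-1.25, 1.32], [0.18, 2.47], [-1.1, 4.24], [0.23, 1.98], [-2.94, 2.94]. Speed limits (rad/s): [2.57, 2.57, 3.14, 3.14, 3.14, 3.14, 3.14].

### API

Orientations are given as [roll, pitch, yaw] about the fixed x, y, z axes, in that order (R = Rz(yaw) Ry(pitch) Rx(roll)).
In Python, from cell import ctrl gives the robot as it stands.
- The arm moves only by the tool carry_out, never from a script. Its argument "deltas" is one flat list of numbers, 7 for each row, row after row: the turn, a rotation vector about the tool's x, y, z in degrees, then the shift along the tool's x, y, z in m, then the closure, from -1 (fully open) to 1 (shut). In form: [wx, wy, wz, dx, dy, dz, claw, wx, wy, wz, dx, dy, dz, claw, ...]. A call has 1 to 12 rows; each row shifts and turns the commanded pose from where the row before left it, along the tool's axes as they then stand; what a row does not reach is not made up. A row lasts 1/8 s, in which the tool goes at most 62.5 mm and 10.7 degrees, less where a joint would pass 70% of its speed; a pose out of reach is approached as far as the arm can. A call with a gripper value outside its range is refused whole. The fingers move at their own pace and stop on an object; the grip force is fixed at half the most. Time passes only in rows, so rows that do not move let the fingers close. It gives the time, the measured TCP pose, the force, the opening and the grip force at its end, in the units of the state.
- ctrl.read_state(): the state, without advancing time (a new reading comes with each control period).
- ctrl.get_image(name): name is "side" or "top" or "wrist"; returns the picture (384x512x3 uint8, red, green, blue); there is no depth.
- ctrl.calibration(name): a dict with "mtx" (3x3 intrinsics, pixels), "R" (3x3) and "t" (3): a world point X has camera coordinates R X + t. Camera axes: x right, y down, z forward; pixel columns grow to the right and rows downward; lengths in mm; the calibration is good to about 2 mm. A picture is of the moment at which its call begins: read the wrist's pose just before it. calibration takes no time and is no camera call; for the wrist camera it gives the pose at the moment of the call.
- ctrl.finish_job(): hands the job in; it is judged then, once.
The state is a dict: "clock": time; "qpos": joint angles; "qd": joint speeds; "tau": joint torques, N m; "eef_pos": TCP position; "tool_rot": TCP orientation; "force": force on the tool from outside, world axes, zero at the start; "torque": the same for the moment, N m; "width": finger opening in mm; "gripper_force": force on a finger pad.
Only numpy, scipy, OpenCV 4.12 (cv2) and the standard library are available. Lean on these libraries where they do the work, as an engineer would, in place of code of your own. Each camera call takes 0.05 s, during which the arm holds its last target. There are 200 camera calls.

### The job

Pick the loupe up by the grip at the top of its stem, carry it upright to the low cabinet and reach its cranked pin into the open bay. The socket in the bay floor is out of sight: rest the pin lightly on the floor near the middle of the bay and feel around in a widening spiral until it drops in, then lower it gently until the loupe's base stands on the bench, and let go. Never push hard or drop it, and leave the jar, the screwdriver and the tray alone.

Things in the scene. Friction and masses are not known exactly. Their poses are not given: they have to be found in the camera images.
- loupe: Magnifier on an upright steel stem, 150 mm tall, 0.2 to 0.35 kg, standing loose on a round base 50 mm across, 10 mm thick. Origin: centre of the base's underside; z up the stem. At +x a flat arm, 10 mm wide, 34 to 42 mm above the origin, reaches out 86 mm and carries the pin. At -x a lens 78 mm across, centred 85 mm from the stem and 62 mm up.
- loupe_grip (a point): Point on the stem's axis in the black square grip at its top (18 x 18 mm, faces square to the loupe's x and y, from 90 to 150 mm above the loupe's origin); this point is 128 mm up. Grip here from above; fingers on the +x and -x faces hold best against the tipping load of the pin.
- loupe_tip (a point): Centre of the foot of the pin: plain steel, 12 mm across, upright, hanging under the arm 80 mm from the stem, its foot at (80, 0, 3) mm and its top at 34 mm in the loupe's frame; the foot is chamfered 0.8 mm.
- cabinet: Low white and aluminium bench cabinet, fixed, rigid: 150 deep (x -40 to 110 mm), 200 wide, with an open bay at its front (-x side) and a row of little clear drawers on the roof at the rear (from x = 29 mm, up to 144 mm high). Origin: on the bench under the bay mark; x points into the bay, z up. Pressing the loupe on it with more than 25 N is a fault.
- bay_mark (a point): Point on the flat, level bay floor at (0, 0, 24) mm in the cabinet's frame. The hidden socket, an upright blind round hole 14 mm across, 23 mm deep, lies somewhere within 7 mm of it along x and within 7 mm along y; its place is not measured. With the pin home, 21 mm deep, the loupe's base stands on the bench.
- bay_roof (a point): Middle of the front edge of the bay's roof, underside, at (-40, 0, 86) mm in the cabinet's frame. The roof is 8 mm thick; roof and floor both begin at x = -40 mm, the bay is 184 mm wide and 62 mm high inside, so the pin and arm go in from the front only, between floor and roof.
- jar: Small closed glass jar, 36 mm across, 48 mm tall, bystander; origin: centre of its underside.
- screwdriver: Blue-handled screwdriver, 130 mm long, lying on the bench along its x axis, bystander; origin under its middle.
- parts_tray: White open tray, 70 x 90 x 18 mm, bystander; origin: centre of its underside.
There are look-alikes about, which are no part of the job. What is meant by the cabinet is not purple, and is the larger of those in its own colour. Of the things shaped like the loupe, the steel one is meant.

How it is judged:
By the outcome, as a careful person would: the job done as asked, in the order asked, and still so for the second after the job is handed in, with the robot touching nothing.
It also fails if it takes over 72 s, if anything falls off the work surface, if the arm or the gripper's body presses on something with over 40 N, if the wrist force passes 120 N, or if a joint passes its speed limit or range.

## Working session

There is one attempt and no reset: what is moved stays moved. The work goes in short steps, Python scripts to look and compute and a tool call to move; the robot and the scene stay as the last step left them, time stands still between calls to the robot, and variables do not carry over. Pictures are saved under pics/ and viewed, at most 10 in all, crops included, and the job is handed in when it is done.

Besides the shell and the picture viewer there is one more tool, called after "Request:" as a command line: name --argument value ..., lists and objects as JSON in quotes. carry_out: Moves the arm, as the interface text tells. Its arguments: {"type":"object","properties":{"deltas":{"type":"array"}},"required":["deltas"]}

```bash
mkdir -p pics; python3 - <<'E'
from cell import ctrl
import cv2,numpy as np
s=ctrl.read_state();print({k:np.round(v,3) for k,v in s.items()},ctrl.grip_depth)
for n in("top","side"):
    im=ctrl.get_image(n);cv2.imwrite(f"pics/{n}0.png",cv2.resize(im[:,:,::-1],(800,600),interpolation=cv2.INTER_CUBIC));c=ctrl.calibration(n);print(n,c)
    np.save(f"{n}0.npy",im)
E
```

```text
{'clock': np.float64(0.0), 'qpos': array([ 1.041,  0.629,  0.038,  1.518, -0.027,  0.996, -0.02 ]), 'qd': array([ 0.   ,  0.001,  0.001, -0.002, -0.002, -0.001, -0.   ]), 'tau': array([-1.0000e-03, -5.6339e+01,  1.2260e+00, -1.9344e+01,  1.1000e-02,
        1.1000e-02, -0.0000e+00]), 'eef_pos': array([ 290.514, -580.745,  230.354]), 'tool_rot': array([-3.14 ,  0.   ,  0.464]), 'force': array([-0.422, -0.489, -1.069]), 'torque': array([-0.008,  0.019,  0.049]), 'gripper_force': np.float64(0.0), 'width': np.float64(84.907)} 18.700000000000003
top {'mtx': array([[377.31994219,   0.        , 250.96840337],
       [  0.        , 377.31994219, 191.02011978],
       [  0.        ,   0.        ,   1.        ]]), 'R': array([[-0.0028564 , -0.9996121 , -0.02770364],
       [-0.98817236,  0.00706912, -0.15318427],
       [ 0.15332069,  0.02693842, -0.98780924]]), 't': array([   7.53031514,  562.57173095, 1052.93203682])}
side {'mtx': array([[367.32591532,   0.        , 256.48626792],
       [  0.        , 367.32591532, 190.99999765],
       [  0.        ,   0.        ,   1.        ]]), 'R': array([[-0.98933818, -0.14525965, -0.01046948],
       [-0.1022679 ,  0.74411094, -0.66018193],
       [ 0.10368825, -0.6520725 , -0.75103276]]), 't': array([ 544.9444066 ,  123.3926912 , 1178.23387266])}
```

View pics/top0.png

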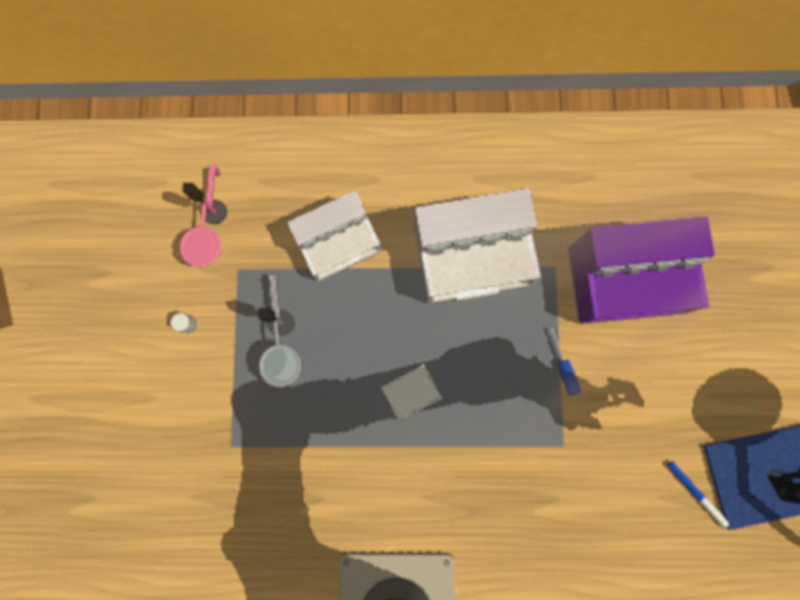

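View pics/side0.png

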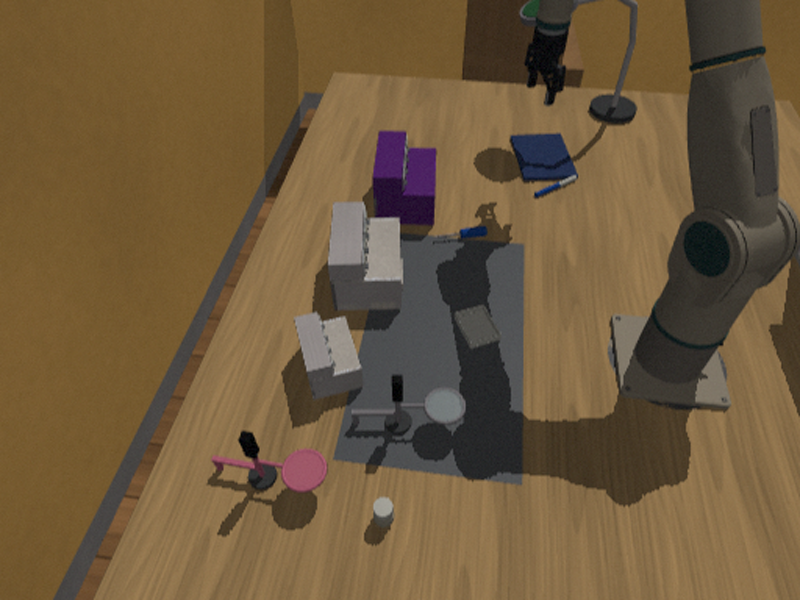

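In the top view, the loupe-shaped things are steel (270,315) and pink (205,210), so I take the steel one. The cabinets are small white (335,235), large white (478,245) and purple (650,270), so I take the large white one. Next is an enlarged crop to confirm this and to measure from.

```bash
python3 - <<'E'
import cv2,numpy as np
t=np.load("top0.npy");s=np.load("side0.npy")
cv2.imwrite("pics/topc.png",cv2.resize(t[115:265,145:345,::-1],(800,600),interpolation=cv2.INTER_CUBIC))
cv2.imwrite("pics/sidec.png",cv2.resize(s[125:305,180:320,::-1],(467,600),interpolation=cv2.INTER_CUBIC))
E
```

```text
(no output)
```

View pics/topc.png

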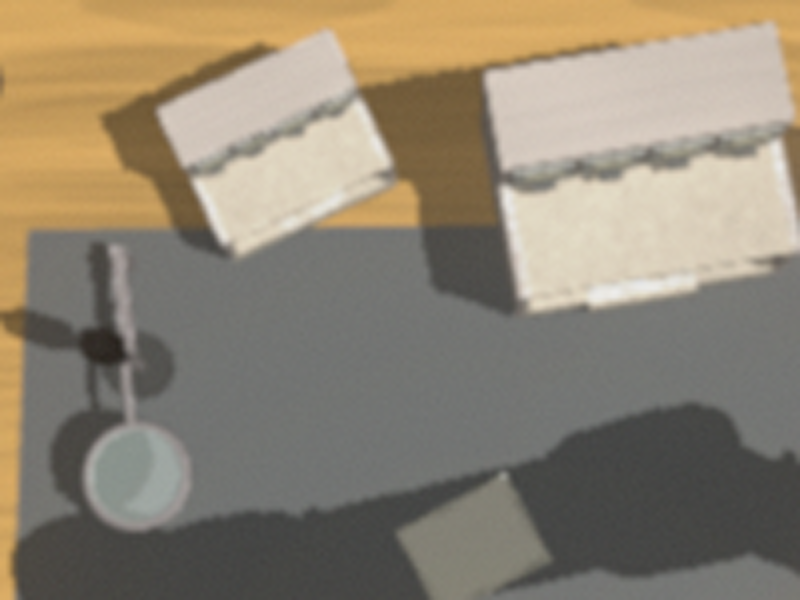

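View pics/sidec.png

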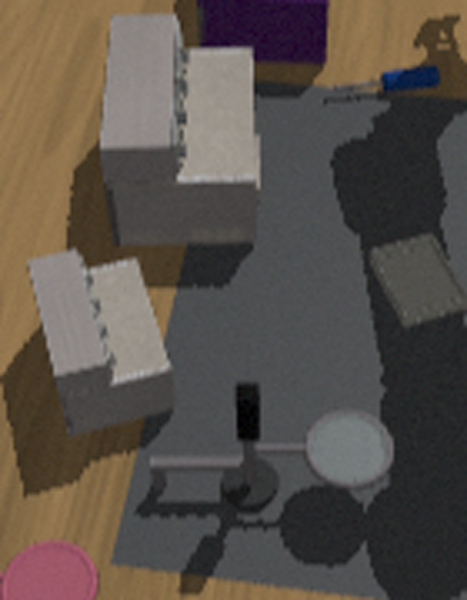

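The steel loupe (top crop: lens 137,476; arm end 118,245; grip top ~92,345) and the large white cabinet (rear corners 485,70 and 775,22) are confirmed. The cabinet's bay faces the robot. Next I fit their poses from these points.

```bash
cat >h.py <<'E'
from cell import ctrl
import numpy as np
from scipy.optimize import least_squares
T=lambda u,v:('top',u/4+145,v/4+115)
S=lambda u,v:('side',u/3.3333+180,v/3.3333+125)
def proj(cal,X):
    p=cal['mtx']@(cal['R']@X+cal['t']);return p[:2]/p[2]
def place(p,X):
    c,s=np.cos(p[2]),np.sin(p[2]);return np.array([p[0]+c*X[0]-s*X[1],p[1]+s*X[0]+c*X[1],X[2]])
def fit(obs,p0):
    cal={n:(ctrl.calibration(n) if isinstance(n,str) else n) for n in {o[0][0] for o in obs}}
    f=lambda p:np.concatenate([proj(cal[o[0]],place(p,np.array(X,float)))-o[1:] for o,X in obs])
    r=least_squares(f,p0,loss='soft_l1');return r.x,f(r.x).reshape(-1,2)
E
python3 - <<'E'
from h import *
np.set_printoptions(precision=2,suppress=True)
L=[(T(137,476),(-85,0,62)),(T(118,245),(86,0,42)),(T(92,345),(0,0,150)),(T(141,365),(0,0,10)),
(S(349,448),(-85,0,62)),(S(152,463),(86,0,40)),(S(250,487),(0,0,10)),(S(248,385),(0,0,150))]
C=[(T(485,70),(110,100,144)),(T(775,22),(110,-100,144)),(T(517,300),(-40,100,94)),(T(799,250),(-40,-100,94)),
(S(103,150),(110,100,144)),(S(110,15),(110,-100,144)),(S(172,150),(29,100,144)),(S(257,180),(-40,100,94)),(S(252,48),(-40,-100,94)),(S(255,243),(-40,100,0)),(S(120,243),(110,100,0))]
for o,p0 in((L,(500,200,0)),(C,(650,-150,0))):
  for oo in (o,[q for q in o if q[0][0]=='top'],[q for q in o if q[0][0]=='side']):
    p,r=fit(oo,p0);print(p);print(r.T)
c=ctrl.calibration('top')
def ray(u,v,z):
    d=c['R'].T@np.linalg.solve(c['mtx'],[u,v,1]);o=-c['R'].T@c['t'];return o+d*(z-o[2])/d[2]
for n,u,v,z in(('jar',180,322,48),('tray',410,390,18),('sd',570,375,10),('sdtip',550,330,5)):print(n,ray(u*.64,v*.64,z))
w=ctrl.calibration('wrist');print(w,-w['R'].T@w['t'])
E
```

```text
[522.36 219.61   0.14]
[[-0.31 -0.57  0.08 -0.72  0.21 -0.35  0.18  0.08]
 [ 0.1   0.31 -0.72  0.28 -0.58 -1.14 -3.09  1.04]]
[522.37 218.55   0.13]
[[-0.08 -0.06  0.48 -0.37]
 [ 0.12  0.28 -0.73  0.28]]
[522.05 222.31   0.15]
[[ 0.21 -0.45  0.15  0.05]
 [-0.02 -0.03 -2.27  1.9 ]]
[ 613.22 -151.88    0.16]
[[-1.57 -0.94 -0.53  0.28 -1.52  0.27  3.29 -0.33  0.26  0.54 -2.19]
 [ 0.3  -0.04 -0.17  0.32 -1.12 -0.85 -1.6  -0.22 -0.69 -0.56  0.26]]
[ 613.47 -153.64    0.16]
[[-0.75 -0.05 -0.    0.88]
 [-0.01  0.   -0.43  0.41]]
[ 612.61 -148.99    0.17]
[[-1.3   0.01  3.57 -0.02  0.09  0.83 -1.97]
 [-0.26 -0.15 -0.89  0.36 -0.21  0.01  1.1 ]]
jar [520.45 399.26  48.  ]
tray [394.3  -27.28  18.  ]
sd [ 421.08 -325.58   10.  ]
sdtip [ 505.94 -293.43    5.  ]
{'mtx': array([[315.91,   0.  , 261.98],
       [  0.  , 315.91, 186.17],
       [  0.  ,   0.  ,   1.  ]]), 'R': array([[ 0.45, -0.89, -0.  ],
       [-0.86, -0.43,  0.29],
       [-0.26, -0.13, -0.96]]), 't': array([-648.01,  -39.5 ,  380.76])} [ 354.66 -548.53  373.89]
```

Request:
carry_out --deltas '[0,0,0,0.03325,-0.03595,0,-1,0,0,0,0.03325,-0.03595,0,-1,0,0,0,0.03325,-0.03595,0,-1,0,0,0,0.03325,-0.03595,0,-1,0,0,0,0.03325,-0.03595,0,-1,0,0,0,0.03325,-0.03595,0,-1,0,0,0,0.03325,-0.03595,0,-1,0,0,0,0.03325,-0.03595,0,-1,0,0,0,0.03325,-0.03595,0,-1,0,0,0,0.03325,-0.03595,0,-1,0,0,0,0.03325,-0.03595,0,-1,0,0,0,0.03325,-0.03595,0,-1]'

```text
clock: 1.6
eef_pos: [454.8, -15.5, 231.2]
tool_rot: [3.142, 0.0, 0.464]
force: [1.1, -0.4, 0.3]
width: 85.1
gripper_force: 0.0
```

Request:
carry_out --deltas '[0,0,0,0.03325,-0.03595,0,-1,0,0,0,0.03325,-0.03595,0,-1,0,0,0,0.03325,-0.03595,0,-1,0,0,0,0.03325,-0.03595,0,-1,0,0,0,0.03325,-0.03595,0,-1,0,0,-10.2,0,0,0,-1,0,0,-10.2,0,0,0,-1,0,0,-10.2,0,0,0,-1,0,0,-10.2,0,0,0,-1,0,0,-10.2,0,0,0,-1,0,0,-10.2,0,0,0,-1,0,0,-10.2,0,0,0,-1]'

```text
clock: 3.1
eef_pos: [522.7, 217.9, 230.9]
tool_rot: [-3.141, 0.0, 1.716]
force: [0.9, -0.5, -0.1]
width: 85.4
gripper_force: 0.0
```

```bash
python3 - <<'E'
from h import *
import cv2
s=ctrl.read_state();print(s['clock'],s['eef_pos'],s['tool_rot'],s['force'])
c=ctrl.calibration('wrist');im=ctrl.get_image('wrist');np.save('w1.npy',c);cv2.imwrite("pics/w1.png",cv2.resize(im[:,:,::-1],(800,600),interpolation=cv2.INTER_CUBIC))
p=(522.4,219,.135)
for X in((0,0,150),(0,0,10),(86,0,42),(-85,0,62)):print(X,proj(c,place(p,X))/.64)
E
```

```text
3.1 [522.69813518 217.85807714 230.93052926] [-3.14078299e+00  3.33191690e-04  1.71572536e+00] [ 0.8758187  -0.50128382 -0.13247197]
(0, 0, 150) [412.08506481 301.08783236]
(0, 0, 10) [411.44973943 244.07489975]
(86, 0, 42) [536.72796176 254.47724426]
(-85, 0, 62) [280.40622689 258.25345601]
```

View pics/w1.png

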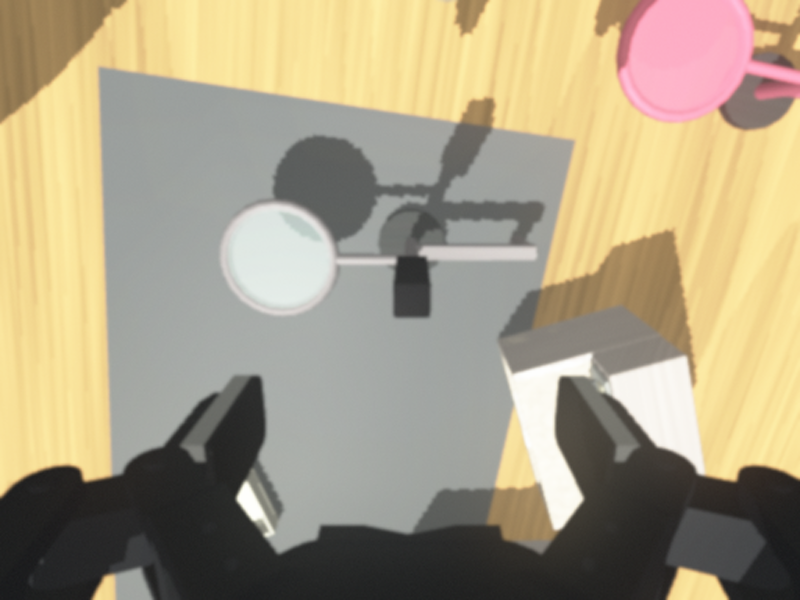

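The wrist view matches the fitted pose to within about 1.5 px (grip top 412,301; lens 279,257; arm end 537,253), so I'll descend.

Request:
carry_out --deltas '[0,0,0.6,0.0011,-0.0001,0.015,-1,0,0,0,0,0,0.015,-1,0,0,0,0,0,0.015,-1,0,0,0,0,0,0.015,-1,0,0,0,0,0,0.015,-1,0,0,0,0,0,0.015,-1,0,0,0,0,0,0.012,-1,0,0,0,0,0,0.01,-1,0,0,0,0,0,0.007,-1,0,0,0,0,0,0.003,-1,0,0,0,0,0,0,-1]'

```text
clock: 4.53
eef_pos: [522.7, 219.3, 109.4]
tool_rot: [3.141, -0.0, 1.699]
force: [-0.1, 0.3, 0.7]
width: 85.1
gripper_force: 0.0
```

Request:
carry_out --deltas '[0,0,0,0,0,0,1,0,0,0,0,0,0,1,0,0,0,0,0,0,1,0,0,0,0,0,0,1,0,0,0,0,0,0,1,0,0,0,0,0,0,1,0,0,0,0,0,0,1,0,0,0,0,0,0,1]'

```text
clock: 5.52
eef_pos: [523.1, 219.3, 109.6]
tool_rot: [3.141, -0.0, 1.699]
force: [1.4, 0.1, 2.3]
width: 17.3
gripper_force: 58.9
```

Request:
carry_out --deltas '[0,0,0,0,0,-0.005,1,0,0,0,0,0,-0.01,1,0,0,0,0,0,-0.015,1,0,0,0,0,0,-0.015,1,0,0,0,0,0,-0.01,1,0,0,0,0,0,-0.005,1,0,0,0,0,-0.01,0,1,0,0,0,0,-0.02,0,1,0,0,0,0,-0.02,0,1,0,0,0,0,-0.012,0,1,0,0,0,0,-0.005,0,1,0,0,0,0,0,0,1]'

```text
clock: 7.02
eef_pos: [456.4, 210.6, 169.4]
tool_rot: [3.141, -0.0, 1.7]
force: [-0.2, 0.1, -2.5]
width: 16.9
gripper_force: 58.8
```

```bash
python3 - <<'E'
from h import *
s=ctrl.read_state();p=s['eef_pos'];y=s['tool_rot'][2];print(s['clock'],p,s['tool_rot'],s['force'],s['torque'],s['width'])
C=(613.3,-152.5,.16);t=place(C,np.array([-160,0,0]));d=t-p
print(d,'tool',d[0]*np.cos(y)+d[1]*np.sin(y),d[0]*np.sin(y)-d[1]*np.cos(y))
E
```

```text
7.025 [456.43231866 210.63765451 169.36442258] [ 3.14119818e+00 -3.50494026e-05  1.69951719e+00] [-0.18113927  0.11509114 -2.46254766] [ 0.00047697 -0.07547256 -0.03594497] 16.89304802259124
[  -1.088684   -388.62856757 -169.36442258] tool -385.27365566861477 -50.96625363087638
```

Request:
carry_out --deltas '[0,0,0,-0.012,-0.0016,0,1,0,0,0,-0.024,-0.0032,0,1,0,0,0,-0.036,-0.0048,0,1,0,0,0,-0.048,-0.0064,0,1,0,0,0,-0.048,-0.0064,0,1,0,0,0,-0.048,-0.0064,0,1,0,0,0,-0.048,-0.0064,0,1,0,0,0,-0.048,-0.0064,0,1,0,0,0,-0.036,-0.0048,0,1,0,0,0,-0.024,-0.0032,0,1,0,0,0,-0.013,-0.0016,0,1,0,0,-1.8,0,0,0,1]'

```text
clock: 8.52
eef_pos: [454.7, -178.7, 169.2]
tool_rot: [-3.142, 0.0, 1.731]
force: [-0.2, -0.4, -2.8]
width: 17.5
gripper_force: 58.8
```

Request:
carry_out --deltas '[0,0,0,0,0,0.01,1,0,0,0,0,0,0.012,1,0,0,0,0,0,0.006,1,0,0,0,0,0,0,1,0,0,0,0,0,0,1]'

```text
clock: 9.15
eef_pos: [455.1, -177.6, 141.4]
tool_rot: [3.141, 0.0, 1.731]
force: [0.1, -0.1, -2.6]
width: 17.6
gripper_force: 58.7
```

```bash
python3 - <<'E'
from h import *
import cv2
s=ctrl.read_state();print(s['clock'],s['eef_pos'],s['tool_rot'],s['force'],s['torque'])
c=ctrl.calibration('wrist');ims=[ctrl.get_image(n) for n in('wrist','top','side')]
np.save('w2.npy',ims[0]);np.save('t2.npy',ims[1]);np.save('s2.npy',ims[2]);np.save('wc2.npy',c,allow_pickle=True)
cv2.imwrite("pics/w2.png",cv2.resize(ims[0][:,:,::-1],(800,600),interpolation=cv2.INTER_CUBIC))
a=cv2.resize(ims[1][115:265,245:385,::-1],(400,430),interpolation=cv2.INTER_CUBIC)
b=cv2.resize(ims[2][120:290,190:320,::-1],(400,430*1),interpolation=cv2.INTER_CUBIC)
cv2.imwrite("pics/ts2.png",np.hstack([a,b]))
C=(613.3,-152.5,.16)
for X in((-40,100,94),(-40,-100,94),(-40,100,24),(-40,-100,24)):print(X,[proj(ctrl.calibration(n),place(C,X)) for n in('wrist','top','side')])
E
```

```text
9.15 [ 455.10247259 -177.62967009  141.37515489] [3.14135438e+00 4.72562586e-05 1.73127610e+00] [ 0.07911577 -0.10299937 -2.63724947] [ 0.0038047  -0.02405566  0.0549376 ]
(-40, 100, 94) [array([480.93804868,  41.89572169]), array([273.90388995, 189.74304423]), array([256.72000077, 178.65853784])]
(-40, -100, 94) [array([427.00715454, 337.86316935]), array([345.24326331, 177.85316013]), array([255.91567026, 138.60992586])]
(-40, 100, 24) [array([420.3935156 ,  55.80530131]), array([273.13651709, 193.45710894]), array([256.92434069, 192.67609928])]
(-40, -100, 24) [array([390.0738997 , 282.82425112]), array([340.04236101, 182.30754288]), array([256.13102403, 152.81059105])]
```

View pics/w2.png

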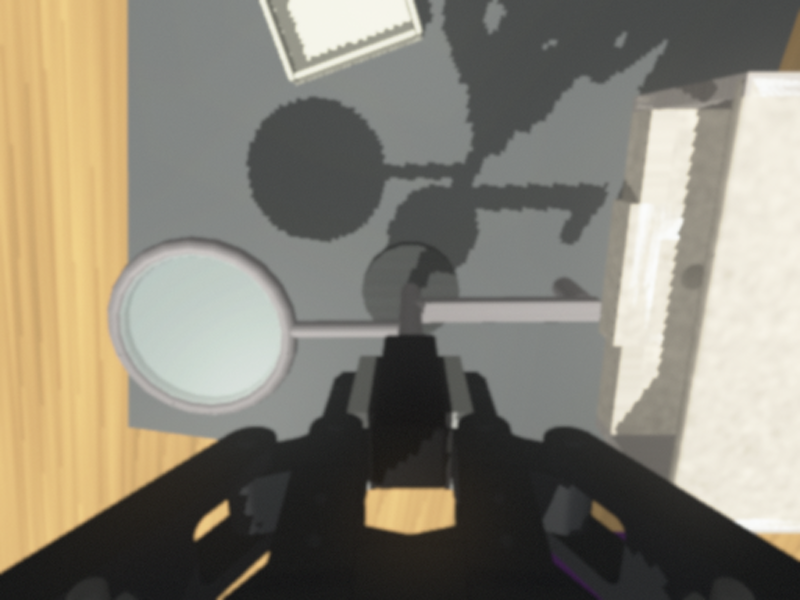

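View pics/ts2.png

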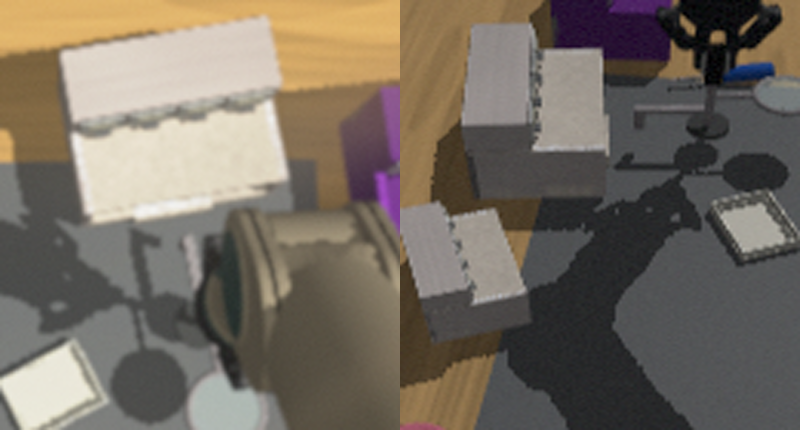

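```bash
python3 - <<'E'
from h import *
c=np.load('wc2.npy',allow_pickle=True).item()
p=(455.1,-177.6,1.7313-np.pi/2);h=141.4-109.6
for X in((86,0,42),(86,5,42),(-85,0,62),(0,0,10)):
    Y=place(p,X);Y[2]+=h;print(X,proj(c,Y)/.64)
r=lambda u,v,z:(lambda d,o:o+d*(z-o[2])/d[2])(c['R'].T@np.linalg.solve(c['mtx'],[u*.64,v*.64,1]),-c['R'].T@c['t'])
for u,v,z in((748,72,94),(676,500,94),(711,290,94)):
    Y=r(u,v,z)[:2]-(613.3,-152.5);a=.16;print(Y[0]*np.cos(a)+Y[1]*np.sin(a),-Y[0]*np.sin(a)+Y[1]*np.cos(a))
E
```

```text
(86, 0, 42) [602.62720832 312.74594742]
(86, 5, 42) [603.87694429 302.20844992]
(-85, 0, 62) [206.71622887 328.24189447]
(0, 0, 10) [411.94581991 292.22091452]
-40.988833421685726 98.1346341231125
-38.42626459083629 -83.76653611929015
-39.98025090196505 17.193137732763905
```

Request:
carry_out --deltas '[0,0,0,-0.003,0.005,0,1,0,0,0,0,0.012,0,1,0,0,0,0,0.015,0,1,0,0,0,0,0.015,0,1,0,0,0,0,0.015,0,1,0,0,0,0,0.012,0,1,0,0,0,0,0.006,0,1,0,0,0,0,0,0.003,1,0,0,0,0,0,0.003,1,0,0,0,0,0,0.001,1,0,0,0,0,0,0,1]'

```text
clock: 10.68
eef_pos: [534.0, -168.1, 134.2]
tool_rot: [-3.141, -0.0, 1.731]
force: [0.5, -0.2, -2.1]
width: 17.2
gripper_force: 58.8
```

```bash
python3 - <<'E'
from h import *
s=ctrl.read_state();print(s['clock'],s['eef_pos'],s['tool_rot'],s['force'],s['torque'])
E
```

```text
10.675 [ 533.98166086 -168.14161148  134.22613282] [-3.14115972e+00 -7.15793181e-05  1.73060473e+00] [ 0.4932465  -0.172805   -2.11583136] [ 0.03425095 -0.06490192  0.03976386]
```

Request:
carry_out --deltas '[0,0,0,0,0,0.001,1,0,0,0,0,0,0.001,1,0,0,0,0,0,0.0005,1,0,0,0,0,0,0.0005,1,0,0,0,0,0,0,1]'

```text
clock: 11.3
eef_pos: [534.3, -168.0, 131.3]
tool_rot: [-3.142, -0.0, 1.731]
force: [0.1, 0.1, -2.4]
width: 17.1
gripper_force: 58.8
```

Request:
carry_out --deltas '[0,0,0,0,0,0.0005,1,0,0,0,0,0,0.0,1]'

```text
clock: 11.55
eef_pos: [534.3, -168.0, 130.8]
tool_rot: [-3.142, -0.0, 1.731]
force: [0.3, -0.2, -2.8]
width: 17.3
gripper_force: 58.8
```

Request:
carry_out --deltas '[0,0,0,0,0,0.0005,1,0,0,0,0,0,0.0,1]'

```text
clock: 11.8
eef_pos: [534.4, -168.0, 130.3]
tool_rot: [3.142, -0.0, 1.731]
force: [-0.2, -0.5, -2.1]
width: 17.2
gripper_force: 58.8
```

Request:
carry_out --deltas '[0,0,0,0,0,0.0005,1,0,0,0,0,0,0.0,1]'

```text
clock: 12.05
eef_pos: [534.3, -168.1, 130.2]
tool_rot: [3.142, 0.0, 1.731]
force: [-1.8, -0.9, 2.1]
width: 17.2
gripper_force: 59.4
```

Request:
carry_out --deltas '[0,0,0,0,0,0.0005,1,0,0,0,0,0,0.0,1]'

```text
clock: 12.3
eef_pos: [534.2, -168.2, 130.0]
tool_rot: [-3.142, 0.001, 1.731]
force: [-3.5, 0.1, 6.4]
width: 17.3
gripper_force: 60.0
```

Request:
carry_out --deltas '[0,0,0,0,0,0.0004,1,0,0,0,0,0,0.0,1]'

```text
clock: 12.55
eef_pos: [534.2, -168.2, 129.9]
tool_rot: [-3.142, 0.001, 1.731]
force: [-4.8, 0.5, 8.6]
width: 17.6
gripper_force: 60.4
```

```bash
python3 - <<'E'
import numpy as np
th,P=0.0,[(0.,0.)]
while True:
    r=2.1*th/2/np.pi; th+=1.2/max(r,.8)
    r=2.1*th/2/np.pi
    if r>9.5:break
    P.append((round(r*np.sin(th),1),round(r*np.cos(th),1)))
P=np.array(P);D=np.round(np.diff(P,axis=0),1)
print(len(D))
for i in range(0,len(D),4):print(i//4,*[f"{d[0]:g},{d[1]:g}" for d in D[i:i+4]],'->',P[min(i+4,len(P)-1)])
E
```

```text
112
0 0.5,0 -0.4,-1 -1.3,0.3 -0.4,1.3 -> [-1.6  0.6]
1 0.6,1.1 1.2,0.4 1.2,-0.3 0.9,-0.9 -> [2.3 0.9]
2 0.3,-1.1 -0.2,-1.3 -0.7,-0.9 -1.1,-0.6 -> [ 0.6 -3. ]
3 -1.2,-0.2 -1.2,0.4 -1,0.7 -0.6,1.1 -> [-3.4 -1. ]
4 -0.3,1.1 0.2,1.3 0.5,1.1 0.8,0.8 -> [-2.2  3.3]
5 1.1,0.6 1.1,0.3 1.3,-0.1 1.1,-0.4 -> [2.4 3.7]
6 1,-0.7 0.7,-1 0.5,-1.1 0.1,-1.2 -> [ 4.7 -0.3]
7 -0.1,-1.2 -0.5,-1.1 -0.7,-1 -0.9,-0.8 -> [ 2.5 -4.4]
8 -1.1,-0.5 -1.1,-0.3 -1.2,0 -1.2,0.2 -> [-2.1 -5. ]
9 -1.1,0.6 -0.9,0.7 -0.8,1 -0.5,1.1 -> [-5.4 -1.6]
10 -0.3,1.1 -0.1,1.2 0.2,1.2 0.5,1.1 -> [-5.1  3. ]
11 0.6,1.1 0.9,0.8 1,0.7 1.1,0.4 -> [-1.5  6. ]
12 1.2,0.3 1.2,0 1.2,-0.2 1.1,-0.5 -> [3.2 5.6]
13 1,-0.6 0.9,-0.8 0.7,-1 0.6,-1.1 -> [6.4 2.1]
14 0.3,-1.1 0.1,-1.2 -0.1,-1.2 -0.3,-1.2 -> [ 6.4 -2.6]
15 -0.5,-1.1 -0.6,-1 -0.9,-0.9 -0.9,-0.7 -> [ 3.5 -6.3]
16 -1.1,-0.5 -1.2,-0.4 -1.2,-0.1 -1.2,0 -> [-1.2 -7.3]
17 -1.1,0.2 -1.2,0.4 -1,0.6 -1,0.8 -> [-5.5 -5.3]
18 -0.8,0.9 -0.6,1 -0.5,1.1 -0.3,1.1 -> [-7.7 -1.2]
19 -0.2,1.2 0.1,1.2 0.2,1.2 0.4,1.2 -> [-7.2  3.6]
20 0.6,1 0.7,1 0.8,0.8 1,0.7 -> [-4.1  7.1]
21 1.1,0.6 1.1,0.4 1.2,0.2 1.2,0.1 -> [0.5 8.4]
22 1.2,-0.1 1.2,-0.3 1.1,-0.4 1,-0.6 -> [5. 7.]
23 1,-0.7 0.8,-0.9 0.7,-1 0.6,-1 -> [8.1 3.4]
24 0.4,-1.2 0.3,-1.1 0.1,-1.2 0,-1.2 -> [ 8.9 -1.3]
25 -0.2,-1.2 -0.4,-1.2 -0.5,-1 -0.7,-1 -> [ 7.1 -5.7]
26 -0.8,-1 -0.9,-0.8 -0.9,-0.6 -1.1,-0.6 -> [ 3.4 -8.7]
27 -1.2,-0.4 -1.1,-0.3 -1.2,-0.1 -1.2,0.1 -> [-1.3 -9.4]
```

Request:
carry_out --deltas '[0,0,0,0,0,-0.0002,1,0,0,0,0,0,0,1]'

```text
clock: 12.8
eef_pos: [534.2, -168.2, 130.0]
tool_rot: [3.142, 0.001, 1.731]
force: [-3.2, 0.3, 8.0]
width: 17.3
gripper_force: 60.1
```

Request:
carry_out --deltas '[0,0,0,0.0005,0,0,1,0,0,0,-0.0004,-0.001,0,1,0,0,0,-0.0013,0.0003,0,1,0,0,0,-0.0004,0.0013,0,1]'

```text
clock: 13.3
eef_pos: [534.4, -168.9, 130.0]
tool_rot: [-3.14, -0.0, 1.731]
force: [-7.4, 1.4, 13.3]
width: 17.5
gripper_force: 60.7
```

Request:
carry_out --deltas '[0,0,0,0.0006,0.0011,0,1,0,0,0,0.0012,0.0004,0,1]'

```text
clock: 13.55
eef_pos: [534.6, -168.0, 130.2]
tool_rot: [-3.138, 0.001, 1.731]
force: [-7.7, -1.0, 14.9]
width: 17.3
gripper_force: 61.0
```

Request:
carry_out --deltas '[0,0,0,0,0,-0.0006,1,0,0,0,0,0,0,1]'

```text
clock: 13.8
eef_pos: [534.7, -168.0, 130.3]
tool_rot: [-3.138, 0.001, 1.73]
force: [-6.5, -0.8, 10.1]
width: 17.3
gripper_force: 60.4
```

```bash
python3 - <<'E'
from h import *
s=ctrl.read_state();print(s['clock'],s['eef_pos'],s['tool_rot'],s['force'],s['torque'])
E
```

```text
13.8 [ 534.70112391 -168.00657708  130.27121797] [-3.13837008e+00  5.13216176e-04  1.73040415e+00] [-6.50635135 -0.82390157 10.0990977 ] [0.01911664 1.0829327  0.07441419]
```

Request:
carry_out --deltas '[0,0,0,0,0,-0.0005,1,0,0,0,0,0,0,1]'

```text
clock: 14.05
eef_pos: [536.0, -167.8, 130.2]
tool_rot: [-3.141, 0.0, 1.731]
force: [-2.7, -1.1, 3.6]
width: 17.6
gripper_force: 59.6
```

Request:
carry_out --deltas '[0,0,0,0.0012,-0.0003,0,1,0,0,0,0.0009,-0.0009,0,1]'

```text
clock: 14.3
eef_pos: [535.7, -165.5, 130.1]
tool_rot: [3.14, 0.0, 1.731]
force: [0.6, -0.7, -1.4]
width: 16.9
gripper_force: 58.9
```

Request:
carry_out --deltas '[0,0,0,0,0,0.0004,1,0,0,0,-0.0011,-0.0008,0,1,0,0,0,-0.0011,-0.0009,0,1]'

```text
clock: 14.68
eef_pos: [534.4, -167.3, 129.9]
tool_rot: [3.14, -0.001, 1.732]
force: [1.7, 1.6, 0.8]
width: 17.1
gripper_force: 59.1
```

Request:
carry_out --deltas '[0,0,0,0.0005,0,0,1,0,0,0,-0.0004,-0.001,0,1]'

```text
clock: 14.92
eef_pos: [533.0, -167.9, 129.9]
tool_rot: [3.141, 0.0, 1.731]
force: [1.4, 0.9, 1.0]
width: 17.5
gripper_force: 59.1
```

Request:
carry_out --deltas '[0,0,0,-0.0013,0.0003,0,1,0,0,0,-0.0004,0.0013,0,1]'

```text
clock: 15.18
eef_pos: [533.4, -168.8, 130.1]
tool_rot: [-3.139, -0.001, 1.732]
force: [-4.6, 2.5, 8.2]
width: 17.1
gripper_force: 60.1
```

Request:
carry_out --deltas '[0,0,0,0.0006,0.0011,0,1,0,0,0,0.0012,0.0004,0,1]'

```text
clock: 15.42
eef_pos: [533.6, -167.9, 130.3]
tool_rot: [-3.138, 0.0, 1.731]
force: [-5.5, -0.2, 9.3]
width: 17.3
gripper_force: 60.4
```

Request:
carry_out --deltas '[0,0,0,0.0012,-0.0003,0,1,0,0,0,0.0009,-0.0009,0,1]'

```text
clock: 15.68
eef_pos: [533.2, -167.1, 130.2]
tool_rot: [-3.14, 0.002, 1.73]
force: [-0.5, -2.2, 3.8]
width: 17.2
gripper_force: 59.6
```

Request:
carry_out --deltas '[0,0,0,0.0003,-0.0011,0,1,0,0,0,-0.0002,-0.0013,0,1]'

```text
clock: 15.92
eef_pos: [532.2, -166.6, 129.9]
tool_rot: [3.14, 0.001, 1.73]
force: [1.2, -2.0, 0.7]
width: 17.2
gripper_force: 59.2
```

Request:
carry_out --deltas '[0,0,0,-0.0007,-0.0009,0,1,0,0,0,-0.0011,-0.0006,0,1,0,0,0,0,0,0,1]'

```text
clock: 16.3
eef_pos: [530.9, -167.2, 129.8]
tool_rot: [3.141, -0.001, 1.732]
force: [1.9, 0.2, 1.4]
width: 17.4
gripper_force: 59.3
```

Request:
carry_out --deltas '[0,0,0,-0.0012,-0.0002,0,1,0,0,0,-0.0012,0.0004,0,1,0,0,0,0,0,0,1]'

```text
clock: 16.68
eef_pos: [530.8, -169.3, 129.9]
tool_rot: [-3.141, -0.001, 1.732]
force: [-0.2, 4.2, 4.2]
width: 17.2
gripper_force: 59.9
```

Request:
carry_out --deltas '[0,0,0,-0.001,0.0007,0,1,0,0,0,-0.0006,0.0011,0,1,0,0,0,0,0,0,1]'

```text
clock: 17.05
eef_pos: [531.4, -170.5, 130.0]
tool_rot: [-3.138, -0.002, 1.732]
force: [-3.9, 5.0, 9.1]
width: 17.2
gripper_force: 60.6
```

Request:
carry_out --deltas '[0,0,0,0,0,-0.0003,1,0,0,0,0,0,0,1]'

```text
clock: 17.3
eef_pos: [531.6, -170.9, 130.1]
tool_rot: [-3.139, -0.001, 1.732]
force: [-3.1, 4.8, 6.9]
width: 17.1
gripper_force: 60.1
```

Request:
carry_out --deltas '[0,0,0,-0.0003,0.0011,0,1,0,0,0,0.0002,0.0013,0,1,0,0,0,0,0,0,1]'

```text
clock: 17.68
eef_pos: [532.1, -170.9, 130.3]
tool_rot: [-3.135, -0.001, 1.731]
force: [-6.8, 3.0, 12.5]
width: 17.2
gripper_force: 61.1
```

Request:
carry_out --deltas '[0,0,0,0,0,-0.0006,1,0,0,0,0,0,0,1]'

```text
clock: 17.92
eef_pos: [533.2, -171.8, 130.4]
tool_rot: [-3.137, -0.0, 1.73]
force: [-3.5, 2.1, 6.5]
width: 17.2
gripper_force: 59.9
```

Request:
carry_out --deltas '[0,0,0,0,0,-0.0003,1,0,0,0,0,0,0,1]'

```text
clock: 18.18
eef_pos: [534.8, -172.3, 130.4]
tool_rot: [-3.14, 0.001, 1.73]
force: [0.2, -0.8, -1.9]
width: 17.4
gripper_force: 58.9
```

Request:
carry_out --deltas '[0,0,0,0,0,0,1,0,0,0,0,0,0,1]'

```text
clock: 18.42
eef_pos: [535.3, -171.6, 130.7]
tool_rot: [-3.141, 0.0, 1.73]
force: [0.0, -0.3, -3.2]
width: 17.4
gripper_force: 58.9
```

Request:
carry_out --deltas '[0,0,0,0,0.0017,0,1,0,0,0,0,0.0015,0,1,0,0,0,0,0,0,1,0,0,0,0,0,0.0005,1,0,0,0,0,0,0.0003,1,0,0,0,0,0,0,1]'

```text
clock: 19.18
eef_pos: [538.6, -170.8, 130.3]
tool_rot: [-3.142, 0.0, 1.731]
force: [-0.7, -0.1, -1.7]
width: 17.5
gripper_force: 58.9
```

Request:
carry_out --deltas '[0,0,0,0.0012,0,0,1,0,0,0,0.0012,0,0,1,0,0,0,0,0,0,1]'

```text
clock: 19.55
eef_pos: [538.3, -168.1, 130.3]
tool_rot: [3.141, -0.0, 1.731]
force: [-0.8, 0.9, -1.5]
width: 17.3
gripper_force: 58.9
```

Request:
carry_out --deltas '[0,0,0,0.0012,0,0,1,0,0,0,0.0012,0,0,1,0,0,0,0,0,0,1]'

```text
clock: 19.92
eef_pos: [537.9, -165.8, 130.2]
tool_rot: [3.141, -0.0, 1.731]
force: [-0.7, 0.2, -2.9]
width: 17.5
gripper_force: 58.8
```

Request:
carry_out --deltas '[0,0,0,0.0012,0,0,1,0,0,0,0.0012,0,0,1,0,0,0,0,0,0,1]'

```text
clock: 20.3
eef_pos: [537.5, -163.5, 130.2]
tool_rot: [3.142, -0.0, 1.731]
force: [0.1, 0.1, -1.7]
width: 17.3
gripper_force: 58.8
```

Request:
carry_out --deltas '[0,0,0,0,0,0.0005,1,0,0,0,-0.0012,0,0,1,0,0,0,-0.0012,0,0,1,0,0,0,0,0,0,1]'

```text
clock: 20.8
eef_pos: [538.2, -165.7, 129.9]
tool_rot: [3.141, -0.0, 1.731]
force: [-2.0, 2.4, 4.0]
width: 17.2
gripper_force: 59.6
```

Request:
carry_out --deltas '[0,0,0,-0.0012,0,0,1,0,0,0,-0.0012,0,0,1,0,0,0,0,0,0,1]'

```text
clock: 21.18
eef_pos: [538.9, -168.3, 129.8]
tool_rot: [3.14, -0.0, 1.731]
force: [-1.0, 2.9, 3.3]
width: 17.4
gripper_force: 59.6
```

Request:
carry_out --deltas '[0,0,0,-0.0012,0,0,1,0,0,0,-0.0012,0,0,1,0,0,0,0,0,0,1]'

```text
clock: 21.55
eef_pos: [539.1, -170.9, 129.8]
tool_rot: [3.141, 0.0, 1.731]
force: [1.2, 2.8, 2.4]
width: 17.6
gripper_force: 59.6
```

Request:
carry_out --deltas '[0,0,0,0.0004,-0.0011,0,1,0,0,0,0.0004,-0.0011,0,1,0,0,0,0,0,0,1]'

```text
clock: 21.92
eef_pos: [536.6, -171.2, 129.8]
tool_rot: [3.141, 0.001, 1.73]
force: [2.3, 0.3, 1.5]
width: 17.2
gripper_force: 59.3
```

Request:
carry_out --deltas '[0,0,0,0.0011,0,0,1,0,0,0,0.0011,0,0,1,0,0,0,0,0,0,1]'

```text
clock: 22.3
eef_pos: [535.9, -169.0, 129.9]
tool_rot: [-3.141, 0.001, 1.73]
force: [0.9, -3.6, 3.1]
width: 17.4
gripper_force: 59.5
```

Request:
carry_out --deltas '[0,0,0,0.0011,0,0,1,0,0,0,0.0011,0,0,1,0,0,0,0,0,0,1]'

```text
clock: 22.68
eef_pos: [535.5, -166.3, 129.9]
tool_rot: [-3.141, 0.001, 1.731]
force: [0.7, -4.0, 5.4]
width: 17.3
gripper_force: 59.8
```

Request:
carry_out --deltas '[0,0,0,0,-0.0011,0,1,0,0,0,0,-0.0011,0,1,0,0,0,0,0,0,1]'

```text
clock: 23.05
eef_pos: [533.9, -165.4, 129.7]
tool_rot: [3.141, -0.001, 1.732]
force: [1.2, -1.2, 2.3]
width: 17.5
gripper_force: 59.4
```

Request:
carry_out --deltas '[0,0,0,-0.0011,0,0,1,0,0,0,-0.0011,0,0,1,0,0,0,-0.0004,0,0,1,0,0,0,0,0,0,1]'

```text
clock: 23.55
eef_pos: [533.7, -167.9, 129.7]
tool_rot: [-3.141, -0.001, 1.732]
force: [1.6, 2.4, 3.6]
width: 17.3
gripper_force: 59.9
```

Request:
carry_out --deltas '[0,0,0,-0.0011,0,0,1,0,0,0,-0.0011,0,0,1,0,0,0,-0.0008,0,0,1,0,0,0,0,0,0,1]'

```text
clock: 24.05
eef_pos: [533.9, -171.3, 129.8]
tool_rot: [-3.141, -0.001, 1.731]
force: [-0.2, 3.8, 5.8]
width: 17.1
gripper_force: 60.2
```

Request:
carry_out --deltas '[0,0,0,0,-0.0011,0,1,0,0,0,0,-0.0011,0,1,0,0,0,0,0,0,1]'

```text
clock: 24.42
eef_pos: [532.3, -172.9, 129.8]
tool_rot: [3.141, 0.001, 1.73]
force: [2.4, 1.2, 3.4]
width: 17.3
gripper_force: 59.6
```

Request:
carry_out --deltas '[0,0,0,0.0011,0,0,1,0,0,0,0.0011,0,0,1,0,0,0,0.0011,0,0,1,0,0,0,0,0,0,1]'

```text
clock: 24.92
eef_pos: [531.4, -170.1, 129.9]
tool_rot: [-3.141, 0.001, 1.73]
force: [0.7, -3.3, 3.6]
width: 17.1
gripper_force: 59.7
```

Request:
carry_out --deltas '[0,0,0,0.0011,0,0,1,0,0,0,0.0011,0,0,1,0,0,0,0.0011,0,0,1,0,0,0,0,0,0,1]'

```text
clock: 25.42
eef_pos: [530.7, -165.9, 129.7]
tool_rot: [-3.141, 0.0, 1.731]
force: [0.4, -2.8, 5.3]
width: 17.3
gripper_force: 59.8
```

Request:
carry_out --deltas '[0,0,0,0.0011,0,0,1,0,0,0,0.0011,0,0,1,0,0,0,0,0,0,1]'

```text
clock: 25.8
eef_pos: [528.9, -161.9, 128.7]
tool_rot: [-3.138, -0.003, 1.732]
force: [-0.3, -0.7, -2.1]
width: 17.3
gripper_force: 58.8
```

Request:
carry_out --deltas '[0,0,0,0,-0.001,0,1,0,0,0,0,-0.001,0,1,0,0,0,0,0,0,1]'

```text
clock: 26.18
eef_pos: [528.1, -163.4, 129.3]
tool_rot: [-3.14, -0.001, 1.731]
force: [-0.3, -0.8, -2.5]
width: 17.5
gripper_force: 58.8
```

Request:
carry_out --deltas '[0,0,0,-0.0011,0,0,1,0,0,0,-0.0011,0,0,1,0,0,0,-0.0011,0,0,1,0,0,0,0,0,0,1]'

```text
clock: 26.68
eef_pos: [529.0, -166.0, 129.6]
tool_rot: [-3.141, -0.001, 1.732]
force: [-0.5, 3.3, -2.7]
width: 17.1
gripper_force: 58.8
```

Request:
carry_out --deltas '[0,0,0,-0.0011,0,0,1,0,0,0,-0.0011,0,0,1,0,0,0,-0.0011,0,0,1,0,0,0,0,0,0,1]'

```text
clock: 27.18
eef_pos: [529.9, -170.0, 129.7]
tool_rot: [3.141, -0.001, 1.731]
force: [-1.5, 4.6, -2.8]
width: 17.3
gripper_force: 59.1
```

Request:
carry_out --deltas '[0,0,0,-0.0011,0,0,1,0,0,0,-0.0011,0,0,1,0,0,0,-0.0011,0,0,1,0,0,0,0,0,0,1]'

```text
clock: 27.68
eef_pos: [530.5, -173.8, 129.7]
tool_rot: [3.141, 0.0, 1.731]
force: [-0.4, 5.0, -2.7]
width: 17.1
gripper_force: 59.1
```

The pin caught around (528.5, -163), because Fz has gone to pure weight. The queued sweep then dragged the tool sideways, which may have tilted the loupe in the grip, so I'll go back and look.

Request:
carry_out --deltas '[0,0,0,0.0011,0,0,1,0,0,0,0.0011,0,0,1,0,0,0,0.0011,0,0,1,0,0,0,0.0011,0,0,1,0,0,0,0.0011,0,0,1,0,0,0,0,0,0,1]'

```text
clock: 28.42
eef_pos: [529.6, -168.6, 129.9]
tool_rot: [3.141, 0.001, 1.73]
force: [1.1, -0.4, -2.1]
width: 17.2
gripper_force: 59.0
```

```bash
python3 - <<'E'
from h import *
import cv2
s=ctrl.read_state();P=s['eef_pos'];y=s['tool_rot'][2]-np.pi/2;print(s['clock'],P,s['tool_rot'],s['force'],s['torque'])
c=ctrl.calibration('wrist');im=ctrl.get_image('wrist')
cv2.imwrite("pics/w3.png",cv2.resize(im[:,:,::-1],(800,600),interpolation=cv2.INTER_CUBIC))
p=(P[0],P[1],y);h=P[2]-109.6
for X in((0,0,150),(-85,0,62),(0,0,10),(-124,0,62),(-85,39,62),(-85,-39,62),(5,-5,42),(5,5,42),(50,0,42)):
    Y=place(p,X);Y[2]+=h;print(X,proj(c,Y)/.64)
E
```

```text
28.425 [ 529.59400941 -168.59287651  129.89151849] [3.14137670e+00 6.51429146e-04 1.73049951e+00] [ 1.12162356 -0.43807664 -2.07226208] [-0.08089192 -0.0703537  -0.02820076]
(0, 0, 150) [414.40788828 458.66676016]
(-85, 0, 62) [206.73222673 328.23029352]
(0, 0, 10) [411.95609819 292.16984598]
(-124, 0, 62) [112.35975471 328.13957874]
(-85, 39, 62) [195.10155549 234.68443947]
(-85, -39, 62) [217.15859275 412.08988289]
(5, -5, 42) [423.22585205 322.97560663]
(5, 5, 42) [423.42046492 302.04131672]
(50, 0, 42) [522.93071219 312.6693006 ]
```

View pics/w3.png

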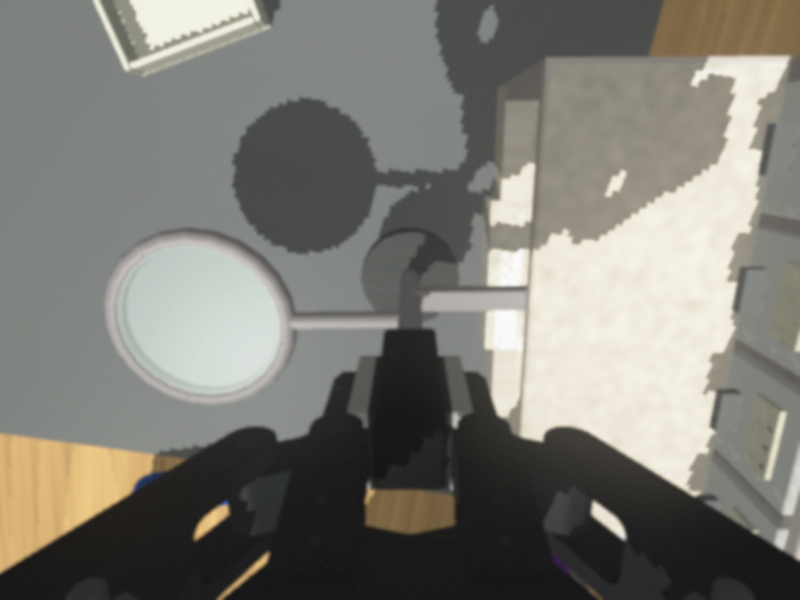

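Request:
carry_out --deltas '[0,0,0,0,0,0.0007,1,0,0,0,0,0,0.0007,1,0,0,0,0,0,0,1]'

```text
clock: 28.85
eef_pos: [529.8, -168.6, 128.3]
tool_rot: [3.141, 0.0, 1.73]
force: [0.3, -0.7, -2.4]
width: 17.3
gripper_force: 58.9
```

Request:
carry_out --deltas '[0,0,0,0,0,0.0008,1,0,0,0,0,0,0.0008,1,0,0,0,0,0,0,1]'

```text
clock: 29.22
eef_pos: [529.7, -168.4, 126.7]
tool_rot: [3.141, 0.0, 1.731]
force: [0.9, -1.6, -2.6]
width: 16.8
gripper_force: 58.9
```

Request:
carry_out --deltas '[0,0,0,0.001,0,0,1,0,0,0,0.001,0,0,1,0,0,0,0,0,0,1]'

```text
clock: 29.6
eef_pos: [529.3, -166.6, 126.8]
tool_rot: [3.141, 0.001, 1.73]
force: [1.3, -4.1, -2.3]
width: 17.4
gripper_force: 58.9
```

Request:
carry_out --deltas '[0,0,0,0.001,0,0,1,0,0,0,0.001,0,0,1,0,0,0,0.001,0,0,1,0,0,0,0,0,0,1]'

```text
clock: 30.1
eef_pos: [528.7, -163.5, 126.9]
tool_rot: [3.142, 0.0, 1.731]
force: [-0.6, -5.3, 0.7]
width: 17.4
gripper_force: 59.4
```

Request:
carry_out --deltas '[0,0,0,0.001,0,0,1,0,0,0,0.001,0,0,1,0,0,0,0,0,0,1]'

```text
clock: 30.48
eef_pos: [528.4, -161.5, 126.9]
tool_rot: [3.142, 0.0, 1.731]
force: [0.1, -5.1, 1.3]
width: 17.3
gripper_force: 59.7
```

```bash
python3 - <<'E'
from h import *
import cv2
s=ctrl.read_state();P=s['eef_pos'];y=s['tool_rot'][2]-np.pi/2;print(s['clock'],P,s['tool_rot'],s['force'],s['torque'])
c=ctrl.calibration('wrist');im=ctrl.get_image('wrist')
cv2.imwrite("pics/w4.png",cv2.resize(im[:,:,::-1],(800,600),interpolation=cv2.INTER_CUBIC))
E
```

```text
30.475 [ 528.38512527 -161.51621109  126.88214815] [3.14156102e+00 4.21638428e-04 1.73073391e+00] [ 0.11403884 -5.07701536  1.26602705] [-1.52407679 -0.40200204 -0.36367053]
```

View pics/w4.png

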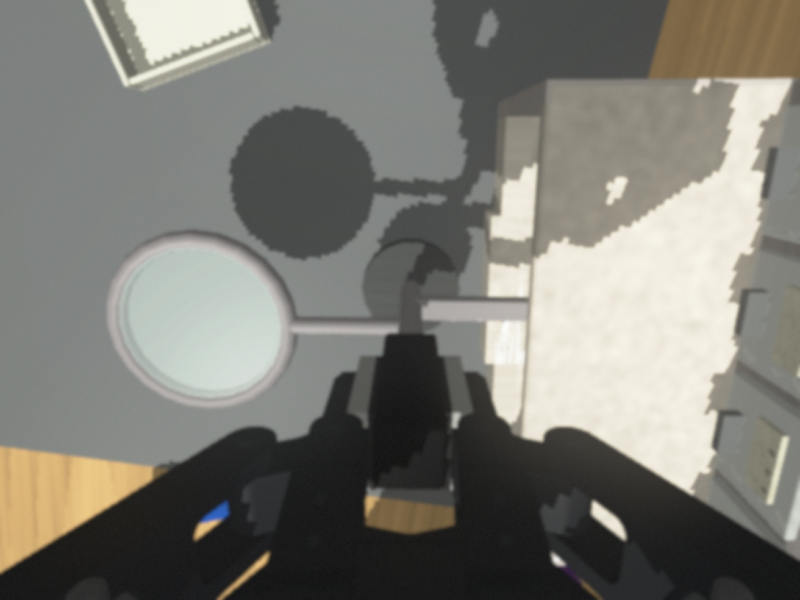

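Request:
carry_out --deltas '[0,0,0,0.0008,0,0,1,0,0,0,0.0007,0,0,1,0,0,0,0,0,0,1]'

```text
clock: 30.9
eef_pos: [528.1, -160.3, 126.9]
tool_rot: [3.142, 0.001, 1.73]
force: [0.2, -6.4, 0.8]
width: 17.2
gripper_force: 59.9
```

Request:
carry_out --deltas '[0,0,0,-0.001,0,0,1,0,0,0,-0.001,0,0,1,0,0,0,0,0,0,1]'

```text
clock: 31.28
eef_pos: [528.5, -161.3, 126.6]
tool_rot: [3.142, -0.001, 1.731]
force: [1.2, -4.0, -0.5]
width: 17.2
gripper_force: 59.4
```

Request:
carry_out --deltas '[0,0,0,-0.0005,0,0,1,0,0,0,0,0,0,1]'

```text
clock: 31.52
eef_pos: [528.5, -161.6, 126.6]
tool_rot: [-3.142, -0.001, 1.732]
force: [1.2, -1.8, -1.1]
width: 17.4
gripper_force: 59.2
```

Request:
carry_out --deltas '[0,0,0,-0.0006,0,0,1,0,0,0,0,0,0,1]'

```text
clock: 31.78
eef_pos: [528.6, -162.1, 126.5]
tool_rot: [-3.141, -0.001, 1.732]
force: [1.1, -1.6, -2.2]
width: 17.4
gripper_force: 59.1
```

Request:
carry_out --deltas '[0,0,0,0,0,0.001,1,0,0,0,0,0,0.001,1,0,0,0,0,0,0,1]'

```text
clock: 32.15
eef_pos: [528.5, -162.5, 124.5]
tool_rot: [-3.141, -0.001, 1.731]
force: [0.2, -1.2, -3.0]
width: 17.3
gripper_force: 58.9
```

Free descent; continuing in gentle steps, with 124.5 → about 109.6 to go.

Request:
carry_out --deltas '[0,0,0,0,0,0.001,1,0,0,0,0,0,0.001,1,0,0,0,0,0,0.001,1,0,0,0,0,0,0,1]'

```text
clock: 32.65
eef_pos: [528.5, -162.7, 121.5]
tool_rot: [-3.141, -0.0, 1.731]
force: [0.0, -1.9, -2.0]
width: 17.1
gripper_force: 58.9
```

Request:
carry_out --deltas '[0,0,0,0,0,0.001,1,0,0,0,0,0,0.001,1,0,0,0,0,0,0,1]'

```text
clock: 33.02
eef_pos: [528.6, -162.8, 119.6]
tool_rot: [-3.141, -0.0, 1.731]
force: [-0.0, -0.5, -2.5]
width: 17.2
gripper_force: 58.9
```

Request:
carry_out --deltas '[0,0,0,0,0,0.001,1,0,0,0,0,0,0.001,1,0,0,0,0,0,0.001,1,0,0,0,0,0,0,1]'

```text
clock: 33.52
eef_pos: [528.6, -162.8, 116.6]
tool_rot: [-3.141, -0.0, 1.731]
force: [0.7, 0.2, -1.2]
width: 17.2
gripper_force: 58.9
```

Request:
carry_out --deltas '[0,0,0,0,0,0.001,1,0,0,0,0,0,0.001,1,0,0,0,0,0,0,1]'

```text
clock: 33.9
eef_pos: [528.6, -162.9, 114.6]
tool_rot: [-3.142, -0.0, 1.731]
force: [-0.5, 0.5, -3.4]
width: 17.1
gripper_force: 58.9
```

Request:
carry_out --deltas '[0,0,0,0,0,0.001,1,0,0,0,0,0,0.001,1,0,0,0,0,0,0,1]'

```text
clock: 34.28
eef_pos: [528.6, -162.8, 112.6]
tool_rot: [-3.141, -0.0, 1.731]
force: [1.0, -0.5, -2.1]
width: 17.1
gripper_force: 58.9
```

Request:
carry_out --deltas '[0,0,0,0,0,0.0007,1,0,0,0,0,0,0.0007,1,0,0,0,0,0,0.0004,1,0,0,0,0,0,0,1]'

```text
clock: 34.78
eef_pos: [528.6, -162.8, 110.9]
tool_rot: [-3.142, -0.0, 1.731]
force: [1.1, -0.6, -2.0]
width: 17.6
gripper_force: 58.9
```

Request:
carry_out --deltas '[0,0,0,0,0,0.0004,1,0,0,0,0,0,0.0003,1,0,0,0,0,0,0,1]'

```text
clock: 35.15
eef_pos: [528.6, -162.9, 110.2]
tool_rot: [3.142, -0.0, 1.731]
force: [0.0, 0.5, -2.0]
width: 17.5
gripper_force: 58.9
```

Request:
carry_out --deltas '[0,0,0,0,0,0.0003,1,0,0,0,0,0,0.0002,1,0,0,0,0,0,0,1]'

```text
clock: 35.52
eef_pos: [528.7, -162.8, 109.8]
tool_rot: [3.141, 0.0, 1.731]
force: [-0.6, 0.5, -0.7]
width: 17.2
gripper_force: 59.1
```

Request:
carry_out --deltas '[0,0,0,0,0,0.0003,1,0,0,0,0,0,0,1]'

```text
clock: 35.78
eef_pos: [528.8, -162.8, 109.8]
tool_rot: [3.141, 0.0, 1.731]
force: [-1.0, 1.4, 3.5]
width: 17.7
gripper_force: 59.7
```

Request:
carry_out --deltas '[0,0,0,0,0,0.0003,1,0,0,0,0,0,0,1]'

```text
clock: 36.02
eef_pos: [528.8, -162.8, 109.7]
tool_rot: [3.141, 0.0, 1.731]
force: [-2.0, 0.8, 5.9]
width: 17.6
gripper_force: 60.1
```

Request:
carry_out --deltas '[0,0,0,0,0,-0.0005,1,0,0,0,0,0,0,1]'

```text
clock: 36.28
eef_pos: [528.7, -162.8, 109.8]
tool_rot: [3.141, 0.0, 1.731]
force: [-1.0, -0.0, 4.2]
width: 17.5
gripper_force: 59.7
```

Request:
carry_out --deltas '[0,0,0,0,0,0,0.4,0,0,0,0,0,0,0.3,0,0,0,0,0,0,0.2,0,0,0,0,0,0,0.1,0,0,0,0,0,0,0,0,0,0,0,0,0,0]'

```text
clock: 37.02
eef_pos: [528.7, -162.8, 109.6]
tool_rot: [3.142, 0.0, 1.731]
force: [-0.5, -0.2, 0.0]
width: 42.7
gripper_force: 0.0
```

Released. Raising straight up, then a last look.

Request:
carry_out --deltas '[0,0,0,0,0,-0.005,0,0,0,0,0,0,-0.01,0,0,0,0,0,0,-0.015,0,0,0,0,0,0,-0.02,0,0,0,0,0,0,-0.02,0,0,0,0,0,0,-0.02,0,0,0,0,0,0,-0.01,0,0,0,0,0,0,0,0]'

```text
clock: 38.02
eef_pos: [529.1, -163.0, 210.6]
tool_rot: [3.14, 0.001, 1.731]
force: [-0.3, 1.1, -1.3]
width: 43.0
gripper_force: 0.0
```

```bash
python3 - <<'E'
from h import *
import cv2
s=ctrl.read_state();print(s['clock'],s['eef_pos'],s['force'])
c=ctrl.calibration('wrist');w=ctrl.get_image('wrist');d=ctrl.get_image('side')
a=cv2.resize(w[:,:,::-1],(440,330),interpolation=cv2.INTER_AREA)
b=cv2.resize(d[90:200,180:300,::-1],(360,330),interpolation=cv2.INTER_CUBIC)
cv2.imwrite("pics/end.png",np.hstack([a,b]))
for X in((0,0,150),(-85,0,62),(0,0,10)):
    print(X,proj(c,place((528.7,-162.8,.16),X))*440/512)
E
```

```text
38.025 [ 529.08910913 -163.0251044   210.61811722] [-0.28023773  1.13986218 -1.26502331]
(0, 0, 150) [226.24346282 174.45549787]
(-85, 0, 62) [149.09909562 147.65375793]
(0, 0, 10) [225.75507496 137.92579709]
```

View pics/end.png

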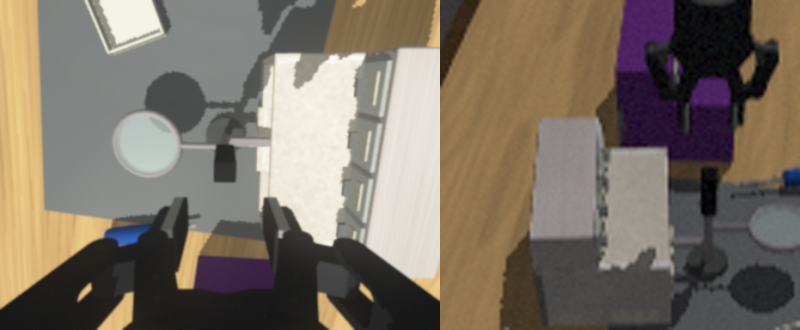

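The loupe stands upright with its arm in the bay (grip top 225,173; lens 147,143 in the crop, as predicted), and the gripper is clear.

```bash
python3 -c "
from cell import ctrl
print(ctrl.finish_job())"
```

```text
the job is handed in; nothing more can be done
None
```

The loupe's pin is in the hidden socket and its base stands on the bench, released and handed in at about 38 s; the highest force I read against the cabinet was about 17 N, checked only between moves, and in the search the loupe tilted about 3° in the grip after the pin caught, which I straightened before lowering.

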